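# Clamp the grooved forming block in the quick-release clamp

## Robot

A 6-joint arm with a two-finger parallel gripper is mounted at the origin on a cart in front of the work surface, level with it; the furniture and walls round the work are solid. World frame = base frame: x ahead of the robot, y to its left, z up, the work surface at z = 0. Lengths are in m, angles in rad, forces in N, time in s.
With the tool pointing down it reaches from about 0.375 to 0.9 m from the base axis. Payload 3.1 kg.
Tool frame: the origin (TCP) lies between the finger pads; the fingertips stand robot.tips_ahead ahead of it and the grasp point (between the pads) lies 11 mm behind it (robot.tips_ahead is the distance from the TCP to the fingertips, in m); z points along the fingers, y is the line along which they close (so a half turn about z gives the same grasp; the last joint's range is limited). The gripper opens to 85 mm and grips with 20 to 120 N. Pads are 22 mm wide; open, the fingers measure 114 mm over their backs; the gripper's body (76 mm by 85 mm) begins 54 mm behind the grasp point. The pads swing forward as they close: fully open they stand 13 mm farther back than shut.
Start: joints at [1.151, 0.527, 1.433, -0, 1.181, -0.178], TCP at [0.15, 0.607, 0.239] pointing down, gripper open.
Joint ranges: [-3.08, 3.08], [-0.75, 2.2], [0.22, 2.44], [-1.43, 4.57], [0, 2.65], [-2.85, 2.85]. Speed limits (rad/s): [2.79, 2.79, 3.14, 3.14, 3.14, 3.14].

## Interface

Orientations are given as a unit quaternion [x, y, z, w].
In Python, from rig import telemetry, get_image, order, robot gives the robot as it stands.
- The arm moves only by the tool servo_tool, never from a script. Its arguments are lists of equal length, an entry for each row: "dp": the shift along the tool's x, y, z in mm, a list of three; "rotation": the turn, a rotation vector about the tool's x, y, z in rad, a list of three; "hand": the opening, from 0 (shut) to 1 (fully open). A call has 1 to 10 rows; each row is the pose to reach, as a shift and turn from the pose commanded when the call began, along the tool's axes at that moment; what a row does not reach only later rows make up. A row lasts 1/12 s, in which the tool goes at most 41.7 mm and 7.16 degrees, less where a joint would pass 70% of its speed; a pose out of reach is approached as far as the arm can. A call with a gripper value outside its range is refused whole. The fingers move at their own pace and stop on an object; "force" is the grip in N (left out, the last holds). Time passes only in rows, so rows that repeat a pose let the fingers close. It gives the time, the measured TCP pose, the force, the opening and the grip force at its end, in the units of the state.
- telemetry.observe(): the state, without advancing time (a new reading comes with each control period).
- get_image(name): name is "side" or "top" or "wrist"; returns a dict with "pixels" (420x560x3 uint8, red, green, blue), "z_map" (420x560 float32, m along the optical axis (not along the pixel's ray), 0 where there is no reading), "K" (3x3 intrinsics, pixels), "dist" ([k1, k2, p1, p2, k3] as OpenCV has them; the pictures are not rectified), "world_from_camera" (4x4, takes a point from camera to world coordinates); the wrist camera has in their place "T_tool_cam" (4x4, takes a point from camera to tool coordinates, whose origin is the TCP and whose axes are the flange's). Camera axes: x right, y down, z forward; pixel columns grow to the right and rows downward; lengths in m; the calibration is good to about 2 mm. A picture is of the moment at which its call begins: read the wrist's pose just before it.
- order.finish_job(): hands the job in; it is judged then, once.
The state is a dict: "t": time; "qpos": joint angles; "joint_velocities": joint speeds; "tau": joint torques, N m; "position": TCP position; "orientation": TCP orientation; "ft_force": force on the tool from outside, world axes, zero at the start; "ft_torque": the same for the moment, N m; "finger_gap": opening from 0.0 (shut) to 1.0 (fully open); "grasp_force": force on a finger pad.
Only numpy, scipy, OpenCV 4.12 (cv2) and the standard library are available. Lean on these libraries where they do the work, as an engineer would, in place of code of your own. Each camera call takes 0.05 s, during which the arm holds its last target. There are 200 camera calls.

## Task

Set the grooved steel forming block up for work in the quick-release clamp: pinch the two side buttons of the sliding jaw to free it and run it well back, lay the grooved block on the rail between the jaws with its grooves upward and running across the rail, then pinch and slide the jaw up snug against the block and let go so that it locks there. Leave the block with the round hollows, the lamp, the jar and the spool where they are.

Things in the scene. Friction and masses are not known exactly. Their poses are not given: they have to be found in the camera images.
- clamp: Quick-release clamp fixed to the bench: aluminium rail 36 mm wide (y), x from -95 to 84 mm with its lugs. Origin on the bench under the rail; x along the rail from the fixed jaw to the open end, z up. Work lies on the rail's top (z = 24 mm, may overhang its sides). Fixed jaw 36 mm wide, 54 mm high, face at x = -64 mm, towards the sliding jaw. End stop 24 mm high at x = 59 to 67 mm.
- jaw (a joint): Slide of the moving jaw along the clamp's +x, m: gap between the jaw faces = 8 mm + value, range 0 to 0.064. Sprung pawls lock it in notches every 8 mm (0, 0.008, 0.016 ...); starts in one of the first three. Free (1 N drag) only while both buttons are in; let go between notches, it is drawn into the nearer. Snug on the 31 mm block it reads 0.024.
- jaw_grip (a point): Midway between the moving jaw's two side buttons at their mid height, 36 mm above the bench, at clamp x = -30 mm + joint; axes as the clamp's. Jaw face 26 mm to -x of it; carriage 36 mm wide, top 51 mm above the bench. Black buttons 22 mm long (x), 16 mm high, one on each y side: 56 mm over both, 45 mm when fully in. Beside and below them the space is free down to the bench.
- button_l (a joint): Press of the button on the jaw's +y side, m: 0 out (locked), 0.0055 fully in; the jaw is free from about 0.004 on both. Spring 3 N at rest, 8 N fully in.
- button_r (a joint): The same for the button on the -y side.
- bed (a point): Point on the top of the rail, in the middle of its width and 16 mm in front of the fixed jaw's face (clamp x = -48 mm, z = 24 mm): where the middle of the clamped block's underside comes to be. Axes as the clamp's.
- grooved_block: Loose bare steel forming block, 31 (x) x 50 (y) x 30 (z) mm, about 0.3 kg, with three straight grooves of 4, 6 and 7.5 mm along its top (along its y). Origin in the middle of its underside, z up. Stands on the bench, grooves up. To be clamped across its 31 mm, either way round.
- hollow_block: Loose bare steel block 44 x 44 x 30 mm with four round hollows on its top, origin in the middle of its underside; a bystander. It and the grooved block swap places between starts.
- lamp: Glass spirit lamp, 68 mm across and 79 mm high, loose, beside the clamp on its +y side; bystander; origin under its middle.
- spool: Solder spool, 48 mm across and 26 mm high, loose, standing close beside the grooved block's +x flank (7 to 17 mm off, too narrow for a finger); bystander; origin under its middle.
- jar: Dark jar, 60 mm across and 70 mm high, loose, standing between the blocks and the clamp; bystander; origin under its middle.
Mind the look-alikes: they are no part of the job. What is shaped like the grooved_block but orange is not meant.

How it is judged:
On the way, in this order (a step that is already met when the one before it is completed fails the run):
1. with both buttons pinched, the jaw is run back to a gap wider than the block (value of joint jaw above 0.0285 m and value of joint each of button_l, button_r above 0.0025 m), for 0.05 s.
2. the grooved block lies on the rail between the jaws, let go (x of grooved_block in the frame of clamp between -0.0515 and 0.01 m and y of grooved_block in the frame of bed between -0.01 and 0.01 m and z of grooved_block in the frame of bed between -0.003 and 0.003 m and contact force between the fingers and grooved_block below 0.1 N), for 0.2 s.
3. both buttons are pinched again to slide the jaw up (value of joint each of button_l, button_r above 0.0025 m), for 0.1 s.
At the end, for the whole second after the job is handed in: Jaw locked in the notch that closes on the block (0.024, within 3.5 mm), both buttons out (under 1.8 mm); grooved block flat on the rail between the jaws, grooves up, square within 7 degrees, its middle within 5 mm of the bed point along the rail and 10 mm across, at rest (value of joint jaw between 0.0205 and 0.0275 m and value of joint each of button_l, button_r below 0.0018 m and x of grooved_block in the frame of bed between -0.005 and 0.005 m and y of grooved_block in the frame of bed between -0.01 and 0.01 m and z of grooved_block in the frame of bed between -0.003 and 0.003 m and angle between grooved_block's own z axis and vertical below 0.08 rad and angle between the x axis of grooved_block and the x axis of clamp, either way round below 0.12 rad and linear speed of grooved_block below 0.01 m/s); the robot touches nothing.
It fails at once if the block with the hollows is moved more than 15 mm (distance of hollow_block from where it was at the start of the episode above 0.015 m).
It fails at once if the lamp is moved more than 15 mm or tipped (distance of lamp from where it was at the start of the episode above 0.015 m or angle between lamp's own z axis and vertical above 0.3 rad).
It fails at once if the spool is moved more than 15 mm (distance of spool from where it was at the start of the episode above 0.015 m).
It fails at once if the jar is moved more than 15 mm or tipped (distance of jar from where it was at the start of the episode above 0.015 m or angle between jar's own z axis and vertical above 0.3 rad).
It also fails if it takes over 58 s, if anything falls off the work surface, if the arm or the gripper's body presses on something with over 40 N, if the wrist force passes 120 N, or if a joint passes its speed limit or range.

## Working session

There is one attempt and no reset: what is moved stays moved. The work goes in short steps, Python scripts to look and compute and a tool call to move; the robot and the scene stay as the last step left them, time stands still between calls to the robot, and variables do not carry over. Pictures are saved under pics/ and viewed, at most 10 in all, crops included, and the job is handed in when it is done.

Besides the shell and the picture viewer there is one more tool, called after "Call:" by a JSON object that holds its "method" and its "body". servo_tool: Moves the arm, as the interface text tells. Its arguments: {"type":"object","properties":{"dp":{"type":"array","items":{"type":"array","items":{"type":"number"}}},"rotation":{"type":"array","items":{"type":"array","items":{"type":"number"}}},"hand":{"type":"array","items":{"type":"number"}},"force":{"type":"number"}},"required":["dp","rotation","hand"]}

```bash
ls; mkdir -p pics
cat > h.py <<'E'
import numpy as np, cv2
from rig import telemetry, get_image, order, robot
from scipy.spatial.transform import Rotation as R
def cloud(im,T=None):
    z=im["z_map"]; h,w=z.shape
    T=im["world_from_camera"] if T is None else T
    u,v=np.meshgrid(np.arange(w),np.arange(h))
    p=cv2.undistortPoints(np.stack([u,v],-1).reshape(-1,1,2).astype(np.float64),im["K"],np.array(im["dist"])).reshape(h,w,2)
    P=np.dstack([p*z[...,None],z])
    W=P@np.array(T)[:3,:3].T+np.array(T)[:3,3]
    W[z==0]=np.nan
    return W
def wristT(s,im):
    T=np.eye(4);T[:3,:3]=R.from_quat(s["orientation"]).as_matrix();T[:3,3]=s["position"]
    return T@np.array(im["T_tool_cam"])
E
python3 - <<'E'
from h import *
s=telemetry.observe();print(s["position"],s["orientation"],s["t"],robot.tips_ahead)
a=get_image("top");b=get_image("side")
for n,i in(("top",a),("side",b)):
    cv2.imwrite(f"pics/{n}0.png",i["pixels"][...,::-1]); np.savez(f"{n}0.npz",W=cloud(i),px=i["pixels"])
    print(n,np.round(i["world_from_camera"],3).tolist(), i["K"][0])
E
```

```text
pics
[0.14934755 0.60617531 0.23833595] [ 1.20600696e-01  9.92700504e-01 -1.04122639e-03 -3.11909085e-04] 0.0 0.008
top [[-0.008, -0.994, 0.108, 0.432], [-1.0, 0.009, 0.011, 0.032], [-0.012, -0.108, -0.994, 1.047], [0.0, 0.0, 0.0, 1.0]] [543.08905929   0.         277.91616758]
side [[-0.993, -0.08, 0.083, 0.431], [-0.115, 0.629, -0.769, 0.809], [0.01, -0.773, -0.634, 0.683], [0.0, 0.0, 0.0, 1.0]] [445.50874114   0.         278.93550758]
```

View pics/top0.png

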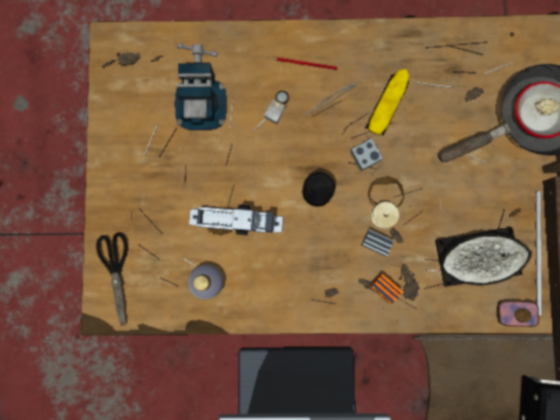

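View pics/side0.png

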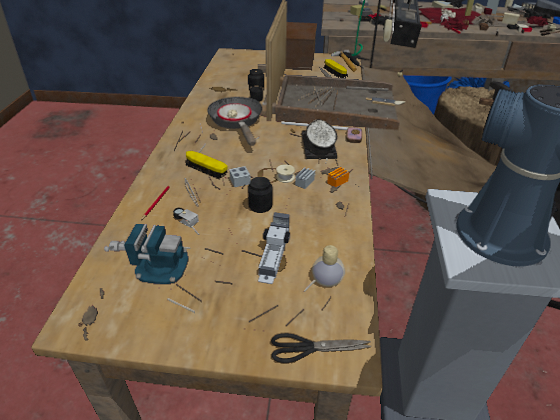

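The top view shows the clamp at about (237,220) with its fixed jaw to the right, the lamp at (207,281), the jar at (319,188), the spool at (385,213), the grooved block at (378,241), the hollow block at (367,153) and the orange decoy at (388,287). The side view agrees. Next I measure them.

Run:
```python
from h import *
d=np.load("top0.npz");W=d["W"];px=d["px"]
def box(n,u0,u1,v0,v1,z0,z1):
    m=np.zeros(W.shape[:2],bool);m[v0:v1,u0:u1]=1
    m&=(W[...,2]>z0)&(W[...,2]<z1)
    P=W[m]
    r=cv2.minAreaRect((P[:,:2]*1000).astype(np.float32))
    print(n,m.sum(),"med",np.round(np.median(P,0),4),"rect",np.round(r[0],1),np.round(r[1],1),round(r[2],1),"z",np.round(np.percentile(P[:,2],[5,50,95]),4))
print("bench z",np.nanmedian(W[230:260,290:340,2]))
box("groov",355,400,222,260,.02,.045)
box("hollow",345,390,132,172,.02,.045)
box("spool",365,405,195,230,.018,.04)
box("jar",295,345,160,215,.055,.09)
box("lamp",180,235,255,310,.02,.09)
box("clamp all",180,295,195,245,.012,.08)
box("clamp high",180,295,195,245,.045,.07)
box("clamp fixed",180,295,195,245,.0525,.07)
c=cv2.resize(px[190:260,180:300],None,fx=6,fy=6,interpolation=cv2.INTER_CUBIC)
cv2.imwrite("pics/clampcrop.png",c[...,::-1])
for v in (212,220,228): print(v,(W[v,186:292:3,2]*1000).round().astype(int).tolist())
```

```text
bench z -0.0009012960599771302
groov 546 med [ 0.4732 -0.1467  0.0258] rect [ 485.7 -150.8] [50.5 65.3] 64.5 z [0.0218 0.0258 0.0308]
hollow 577 med [ 0.6396 -0.1269  0.0289] rect [ 649.  -134.2] [54.8 67.2] 28.5 z [0.0252 0.0289 0.0321]
spool 490 med [ 0.5223 -0.1593  0.0251] rect [ 523.1 -159.7] [46.3 47.3] 43.9 z [0.0218 0.0251 0.0283]
jar 759 med [ 0.5698 -0.03    0.0682] rect [570.9 -31.3] [58.  57.7] 13.2 z [0.056  0.0682 0.0718]
lamp 1005 med [0.4015 0.177  0.0384] rect [400.2 181.6] [65.1 65.4] 44.8 z [0.0229 0.0384 0.0783]
clamp all 1099 med [0.5136 0.1101 0.0447] rect [516.1 129.6] [150.9  56.1] 84.7 z [0.0192 0.0447 0.0533]
clamp high 521 med [0.513  0.0953 0.0483] rect [513.2  91.1] [73.7 52.2] 83.7 z [0.0453 0.0483 0.0542]
clamp fixed 83 med [0.5122 0.0617 0.0537] rect [512.   73.1] [38.5 34.8] 80.9 z [0.0526 0.0537 0.056 ]
212 [-1, 1, 5, 3, 20, 25, 3, 3, 8, 17, 21, 7, 9, 22, 12, 17, 45, 46, 47, 46, 47, 44, 51, 50, 20, -2, -1, 53, 53, 1, -4, 0, 3, -5, -3, -2]
220 [0, 4, 7, 3, 22, 12, 11, 5, 5, 3, 5, 7, 6, 4, 7, 4, 47, 46, 47, 47, 44, 50, 50, 51, 7, 5, 6, 55, 51, 7, 1, 7, 0, -4, 1, 1]
228 [-2, -1, 0, 1, -2, -1, -3, 5, 2, 1, 3, 8, 21, 24, 24, 23, 46, 46, 42, 48, 49, 43, 51, 45, 5, 8, 52, 51, 52, 5, 0, 6, -1, -9223372036854775808, -1, -1]<stdin>:20: RuntimeWarning: invalid value encountered in cast
```

View pics/clampcrop.png

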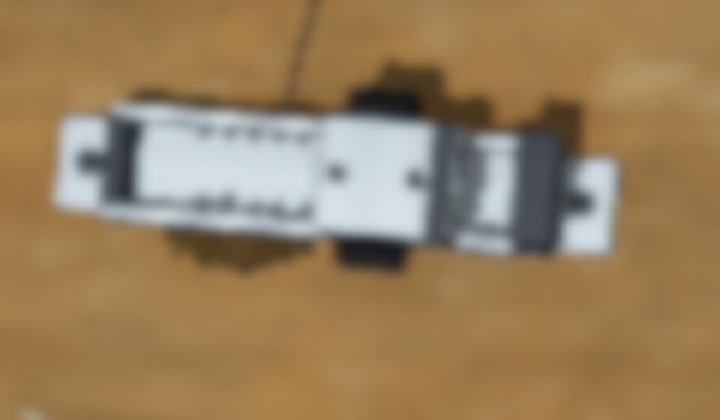

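The crop shows the carriage as the white top at crop x 325–435. The black buttons are at (385,100) and (372,253), the jaw plate at 435–485 and the fixed jaw at 515–557. The rail is tilted about 5°. I'm moving over the clamp for a close wrist view.

Call:
{"method": "servo_tool", "body": {"dp": [[-30,-24,0],[-60,-48,0],[-90,-72,0],[-120,-96,0],[-150,-120,0],[-180,-144,0],[-210,-168,0],[-240,-192,0],[-270,-216,0],[-300,-240,0]], "rotation": [[0,0,0.09],[0,0,0.18],[0,0,0.27],[0,0,0.36],[0,0,0.45],[0,0,0.54],[0,0,0.63],[0,0,0.72],[0,0,0.81],[0,0,0.9]], "hand": [1,1,1,1,1,1,1,1,1,1]}}

```text
t: 0.93
position: [0.384, 0.3002, 0.2391]
orientation: [0.542, 0.84, -0.0, -0.0]
ft_force: [0.9, 1.1, -0.7]
finger_gap: 1.003
grasp_force: 0.0
```

```bash
cat >> h.py <<'E'
def rel(x,y,z,yaw):
    "move to TCP xyz (mm) tool-down with tool y at yaw deg (world), in tool axes of now"
    s=telemetry.observe();M=R.from_quat(s["orientation"]);a=np.radians(yaw)
    Y=np.array([np.cos(a),np.sin(a),0]);Z=np.array([0,0,-1.]);G=R.from_matrix(np.stack([np.cross(Y,Z),Y,Z],1))
    return (np.round(M.inv().apply(np.array([x,y,z])-np.array(s["position"])*1000),1).tolist(),np.round((M.inv()*G).as_rotvec(),3).tolist(),np.round(np.array(s["position"])*1000,1).tolist(),round(s["t"],2))
E
python3 - <<'E'
from h import *
print(rel(513,120,240,-5))
E
```

```text
([-217.4, 43.3, -0.9], [-0.001, 0.0, 0.512], [384.0, 300.2, 239.1], 0.93)
```

Call:
{"method": "servo_tool", "body": {"dp": [[-36,7,0],[-72,14,0],[-108,21,0],[-144,28,0],[-180,36,0],[-217,43,-1],[-217,43,-1],[-217,43,-1]], "rotation": [[0,0,0.085],[0,0,0.17],[0,0,0.255],[0,0,0.34],[0,0,0.425],[0,0,0.512],[0,0,0.512],[0,0,0.512]], "hand": [1,1,1,1,1,1,1,1]}}

```text
t: 1.6
position: [0.5138, 0.1208, 0.2399]
orientation: [0.737, 0.676, -0.0, -0.0]
ft_force: [-1.1, 0.2, -0.3]
finger_gap: 1.001
grasp_force: 0.0
```

Run:
```python
from h import *
s=telemetry.observe();i=get_image("wrist")
print(s["position"],s["orientation"],np.round(i["T_tool_cam"],3).tolist(),i["K"][0])
W=cloud(i,wristT(s,i));np.savez("w1.npz",W=W,px=i["pixels"])
cv2.imwrite("pics/w1.png",i["pixels"][...,::-1])
```

```text
[0.51375518 0.12075289 0.23989999] [ 7.37002917e-01  6.75889521e-01 -1.18202565e-04 -2.02438470e-04] [[0.0, -0.954, -0.299, 0.077], [1.0, -0.0, 0.0, -0.0], [-0.0, -0.299, 0.954, -0.135], [0.0, 0.0, 0.0, 1.0]] [327.21858071   0.         277.67487726]
```

View pics/w1.png

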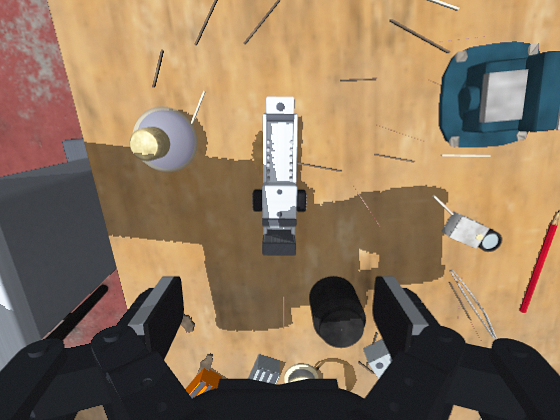

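The wrist view has the rail running vertically from (281,100) to (279,250), the buttons at (257,200) and (301,200), the fixed jaw at (279,245), the lamp at (165,140) and the jar at (337,310).

```bash
cat >> h.py <<'E'
def ray(im,T,uv,z):
    p=cv2.undistortPoints(np.array(uv,np.float64).reshape(-1,1,2),im["K"],np.array(im["dist"])).reshape(-1,2)
    d=np.c_[p,np.ones(len(p))]@T[:3,:3].T
    return T[:3,3]+d*((z-T[2,3])/d[:,2])[:,None]
E
python3 - <<'E'
from h import *
s=telemetry.observe();i=get_image("wrist");T=wristT(s,i);px=i["pixels"].astype(int);W=cloud(i,T)
g=px.sum(2)
print("bench",np.nanmedian(W[300:330,230:270,2]), np.nanmedian(W[60:90,330:380,2]))
for r in range(185,220,4): print(r,g[r,244:316:2].tolist())
# gray neutral mask of clamp
sat=px.max(2)-px.min(2)
m=(sat<22)&(np.add.outer(np.arange(420),np.zeros(560))>92)&(W[...,2]>.01); m[262:]=0;m[:,:245]=0;m[:,312:]=0
rows=[]
for r in range(112,250,6):
    c=np.where(m[r])[0]; rows.append((r,c.min(),c.max(),round(float(np.nanmedian(W[r,c,2]))*1000,1)))
print(rows)
print("col",[(r,g[r,276:284].mean().round().astype(int).item(),int(np.nan_to_num(np.nanmedian(W[r,272:288,2]))*1000)) for r in range(94,262,2)])
E
```

```text
bench 0.000660962575868923 0.0009214068782269214
185 [291, 286, 285, 282, 273, 275, 275, 270, 276, 282, 303, 335, 346, 377, 379, 382, 376, 378, 379, 375, 372, 380, 377, 372, 383, 374, 375, 253, 259, 256, 267, 263, 239, 496, 482, 492]
189 [291, 289, 282, 280, 272, 273, 252, 257, 256, 262, 415, 434, 760, 755, 755, 755, 754, 758, 750, 754, 756, 752, 752, 751, 750, 750, 755, 487, 241, 248, 256, 271, 265, 258, 460, 428]
193 [294, 293, 282, 278, 267, 192, 60, 72, 73, 57, 411, 444, 760, 752, 752, 751, 752, 666, 321, 312, 757, 749, 746, 746, 746, 744, 757, 395, 75, 86, 90, 66, 265, 279, 281, 275]
197 [288, 289, 281, 279, 276, 147, 72, 67, 79, 58, 409, 449, 758, 749, 749, 748, 748, 746, 749, 748, 745, 743, 743, 742, 742, 742, 755, 316, 153, 156, 141, 102, 310, 277, 282, 270]
201 [290, 285, 284, 272, 271, 158, 70, 70, 80, 54, 400, 454, 724, 750, 746, 746, 746, 746, 745, 744, 744, 744, 742, 741, 740, 740, 754, 304, 150, 142, 130, 103, 260, 286, 288, 287]
205 [284, 283, 278, 272, 275, 180, 75, 81, 79, 65, 418, 465, 436, 758, 750, 749, 748, 746, 747, 746, 746, 745, 745, 745, 744, 743, 757, 301, 148, 136, 130, 96, 293, 283, 292, 285]
209 [294, 287, 284, 281, 271, 195, 73, 71, 67, 59, 416, 458, 450, 751, 747, 746, 745, 746, 728, 728, 726, 723, 735, 441, 447, 450, 452, 196, 66, 74, 117, 75, 280, 288, 293, 288]
213 [285, 288, 291, 290, 293, 304, 309, 303, 299, 287, 415, 461, 455, 756, 749, 746, 747, 734, 272, 267, 453, 452, 454, 458, 456, 452, 451, 311, 241, 203, 207, 283, 281, 282, 292, 295]
217 [281, 290, 290, 288, 295, 288, 294, 290, 289, 282, 410, 461, 456, 434, 757, 750, 751, 680, 349, 284, 445, 452, 445, 450, 445, 453, 437, 300, 270, 266, 272, 272, 284, 286, 289, 299]Traceback (most recent call last):
  File "<stdin>", line 11, in <module>
    return umr_minimum(a, axis, None, out, keepdims, initial, where)
ValueError: zero-size array to reduction operation minimum which has no identity
```

Run:
```python
from h import *
s=telemetry.observe();i=get_image("wrist");T=wristT(s,i);px=i["pixels"].astype(int);W=cloud(i,T);g=px.sum(2)
Q=ray(i,T,[(254,191),(254,211),(307,191),(307,211),(254,201),(307,201)],.044)*1000
print(Q.round(1).tolist(), np.linalg.norm(Q[4]-Q[5]),np.linalg.norm(Q[0]-Q[1]))
for r in range(100,258,8): 
    print(r,g[r,256:306:2].tolist())
print("col",[(r,int(g[r,276:286].mean())) for r in range(94,262,2)])
# jaw/clamp rect from high points
m=(W[...,2]>.045)&(W[...,2]<.06);m[:180]=0;m[262:]=0;m[:,:262]=0;m[:,300:]=0
P=W[m]*1000;r=cv2.minAreaRect(P[:,:2].astype(np.float32));print(r,np.median(P[:,2]))
```

```text
[[486.7, 126.9, 44.0], [484.5, 105.4, 44.0], [541.4, 122.4, 44.0], [540.2, 100.8, 44.0], [485.6, 116.3, 44.0], [540.8, 111.7, 44.0]] 55.33612693966815 21.558724208187293
100 [547, 541, 518, 513, 510, 502, 417, 764, 762, 761, 762, 761, 760, 760, 758, 758, 758, 758, 757, 758, 682, 521, 538, 540, 533]
108 [529, 537, 520, 512, 506, 517, 431, 763, 758, 758, 758, 742, 369, 368, 360, 284, 762, 755, 754, 758, 571, 535, 565, 569, 564]
116 [514, 539, 535, 526, 521, 671, 602, 320, 320, 309, 308, 307, 303, 309, 300, 296, 288, 293, 288, 279, 269, 624, 489, 527, 531]
124 [529, 519, 515, 522, 515, 763, 765, 444, 477, 475, 460, 465, 678, 688, 682, 679, 659, 459, 468, 477, 608, 764, 433, 268, 259]
132 [517, 524, 526, 466, 457, 764, 764, 446, 462, 446, 761, 758, 756, 758, 756, 755, 750, 752, 755, 763, 747, 762, 447, 278, 519]
140 [510, 480, 316, 310, 254, 765, 761, 415, 460, 765, 757, 757, 755, 758, 755, 755, 750, 752, 757, 765, 756, 765, 329, 295, 289]
148 [320, 305, 289, 288, 251, 764, 756, 395, 462, 447, 760, 758, 756, 757, 753, 752, 747, 751, 749, 706, 764, 765, 253, 267, 484]
156 [301, 314, 327, 
[... 2086 characters left out ...]
755), (166, 720), (168, 755), (170, 751), (172, 693), (174, 694), (176, 692), (178, 664), (180, 664), (182, 659), (184, 378), (186, 364), (188, 724), (190, 749), (192, 548), (194, 533), (196, 714), (198, 746), (200, 747), (202, 743), (204, 742), (206, 747), (208, 748), (210, 736), (212, 594), (214, 448), (216, 423), (218, 494), (220, 198), (222, 241), (224, 248), (226, 234), (228, 420), (230, 414), (232, 138), (234, 145), (236, 199), (238, 228), (240, 207), (242, 176), (244, 150), (246, 196), (248, 196), (250, 193), (252, 192), (254, 191), (256, 202), (258, 279), (260, 279)]
((511.1204528808594, 92.09896850585938), (74.79530334472656, 38.648780822753906), 84.39757537841797) 48.40039324838735
```

Run:
```python
from h import *
s=telemetry.observe();i=get_image("wrist");T=wristT(s,i)
u=np.array([np.cos(np.radians(84.6)),np.sin(np.radians(84.6))])
for n,uv,z in (("stop67",(281,115),.024),("stop59",(281,123.5),.024),("jawface",(279,227.5),.051),("fixedface",(279,231.5),.054),("fixedback",(279,257.5),.054),("carrback",(281,187),.051)):
    p=ray(i,T,[uv],z)[0]*1000; print(n,p.round(1),"along",((p[:2]-[513.2,114])@u).round(1))
L=ray(i,T,[(265.5,130),(265.5,170),(299,130),(299,165)],.024)*1000;print(L.round(1))
```

```text
stop67 [520.4 199.8  24. ] along 86.1
stop59 [519.8 191.5  24. ] along 77.7
jawface [509.3  87.8  51. ] along -26.5
fixedface [509.   84.4  54. ] along -29.8
fixedback [506.6  55.   54. ] along -59.4
carrback [514.8 130.7  51. ] along 16.8
[[503.2 186.3  24. ]
 [499.4 144.9  24. ]
 [537.9 183.5  24. ]
 [535.6 147.3  24. ]]
```

The end stop and the faces put the jaw in the 8 mm notch, with jaw_grip at about (513,113) mm and the clamp x axis at about 84.6°. Next I go down to pinch.

Run:
```python
from h import *
print(rel(513,113,27,-5.4))
```

```text
([-10.4, 2.7, 213.0], [-0.002, -0.0, 0.013], [511.5, 123.6, 240.0], 1.8)
```

Run:
```python
from h import *
for k in range(5):
    s=telemetry.observe();print(np.round(np.array(s["position"])*1000,1),np.round(s["qpos"],4),np.round(s["joint_velocities"],3),s["t"]);get_image("wrist")
```

```text
[511.5 123.6 240. ] [2.4400e-02 3.9470e-01 1.6773e+00 3.0000e-04 1.0712e+00 1.0530e-01] [ 0.009 -0.004 -0.005 -0.002 -0.003 -0.003] 1.8
[511.6 123.7 240.2] [2.4700e-02 3.9450e-01 1.6771e+00 3.0000e-04 1.0711e+00 1.0530e-01] [ 0.002 -0.004 -0.004  0.    -0.003  0.001] 1.85
[511.8 123.7 240.2] [2.4700e-02 3.9450e-01 1.6768e+00 1.0000e-04 1.0710e+00 1.0530e-01] [-0.001 -0.    -0.004 -0.001 -0.    -0.001] 1.9
[512.  123.6 240.3] [2.4500e-02 3.9450e-01 1.6765e+00 1.0000e-04 1.0710e+00 1.0540e-01] [-0.005  0.    -0.006 -0.002  0.001 -0.002] 1.95
[512.2 123.5 240.4] [2.4300e-02 3.9450e-01 1.6763e+00 1.0000e-04 1.0709e+00 1.0530e-01] [-0.004  0.002 -0.004  0.001 -0.001  0.001] 2.0
```

Call:
{"method": "servo_tool", "body": {"dp": [[-3,0,35],[-6,1,70],[-8,1,100],[-8,1,110],[-8,1,110],[-8,1,110],[-8,1,110],[-8,1,110]], "rotation": [[0,0,0.01],[0,0,0.01],[0,0,0.01],[0,0,0.01],[0,0,0.01],[0,0,0.01],[0,0,0.01],[0,0,0.01]], "hand": [1,1,1,1,1,1,1,1]}}

```text
t: 2.72
position: [0.5146, 0.1147, 0.1321]
orientation: [0.739, 0.674, 0.002, 0.001]
ft_force: [0.0, -0.2, 0.1]
finger_gap: 1.004
grasp_force: 0.0
```

Run:
```python
from h import *
s=telemetry.observe();i=get_image("wrist");T=wristT(s,i);px=i["pixels"];g=px.astype(int).sum(2)
cv2.imwrite("pics/w2.png",px[...,::-1])
print(s["position"],s["qpos"])
m=((g<190)).astype(np.uint8);n,l,st,c=cv2.connectedComponentsWithStats(m)
for k in range(1,n):
    if st[k,4]>150: print(st[k],c[k].round(1))
```

```text
[0.51457015 0.1146766  0.132129  ] [7.12590116e-03 5.55015437e-01 1.77849393e+00 3.33949146e-05
 8.04034804e-01 9.97633048e-02]
[502  17  30 127 738] [509.9  83.6]
[ 533   32   27   97 1871] [548.1  87.1]
[239 213  14  32 422] [245.6 228.8]
[303 212  14  33 412] [308.9 228.3]
[253 255  49  11 165] [277.6 256.4]
[254 269  48  37 977] [277.2 281.5]
[    0   276   560   144 42104] [283.6 374.2]
```

View pics/w2.png

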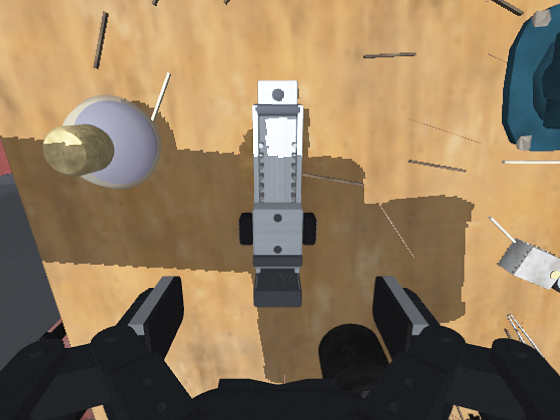

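The view is centred on the clamp, with the buttons at (246,229) and (309,228) and the fingers straddling it evenly.

Run:
```python
from h import *
s=telemetry.observe();i=get_image("wrist");T=wristT(s,i);px=i["pixels"];g=px.astype(int).sum(2)
n,l,st,c=cv2.connectedComponentsWithStats((g<190).astype(np.uint8))
Q=[]
for k in range(1,n):
    x,y,w,h,a=st[k]
    if 300<a<600 and 190<y<240:
        q=ray(i,T,[(x-.5,y-.5),(x+w-.5,y-.5),(x-.5,y+h-.5),(x+w-.5,y+h-.5)],.044)*1000;print(q.round(1)[:,:2].tolist());Q.append(q)
Q=np.vstack(Q);print("mid",Q.mean(0))
# carriage top edges: white columns rows 215..255
for r in (215,235,250):
    c=np.where((np.ptp(px[r,240:320].astype(int),1)<25)&(g[r,240:320]>330))[0]+240;print(r,c.min(),c.max(),ray(i,T,[(c.min()-.5,r),(c.max()+.5,r)],.051)[:,:2].round(4).tolist())
for z in (.027,): print(rel(Q.mean(0)[0],Q.mean(0)[1],27,-5.4))
```

```text
[[487.7, 128.9], [497.6, 127.9], [484.5, 103.8], [494.7, 102.8]]
[[533.0, 124.6], [542.9, 123.7], [531.2, 99.4], [541.5, 98.4]]
mid [514.14059681 113.68296352  44.        ]
215 253 302 [[0.498, 0.1274], [0.5324, 0.1242]]
235 253 301 [[0.4963, 0.1128], [0.5307, 0.1095]]
250 254 301 [[0.4957, 0.1014], [0.5299, 0.0981]]
([-1.0, -0.3, 104.9], [0.003, -0.0, 0.001], [514.2, 114.6, 131.9], 2.82)
```

Call:
{"method": "servo_tool", "body": {"dp": [[0,0,30],[-1,0,60],[-2,0,85],[-2,0,98],[-2,0,105],[-2,0,105],[-2,0,105]], "rotation": [[0,0,0],[0,0,0],[0,0,0],[0,0,0],[0,0,0],[0,0,0],[0,0,0]], "hand": [1,1,1,1,1,1,1]}}

```text
t: 3.4
position: [0.5136, 0.1125, 0.0259]
orientation: [0.739, 0.673, 0.0, 0.0]
ft_force: [0.3, 0.3, -0.3]
finger_gap: 1.0
grasp_force: 0.0
```

Call:
{"method": "servo_tool", "body": {"dp": [[0,0,0],[0,0,0],[0,0,0],[0,0,0],[0,0,0],[0,0,0],[0,0,0],[0,0,0]], "rotation": [[0,0,0],[0,0,0],[0,0,0],[0,0,0],[0,0,0],[0,0,0],[0,0,0],[0,0,0]], "hand": [0.8,0.7,0.6,0.5,0.4,0.4,0.4,0.4], "force": 25}}

```text
t: 4.07
position: [0.5145, 0.1125, 0.0273]
orientation: [0.739, 0.673, 0.002, 0.001]
ft_force: [-0.4, -0.3, 10.6]
finger_gap: 0.508
grasp_force: 24.3
```

Call:
{"method": "servo_tool", "body": {"dp": [[3,0,0],[8,0,0],[13,0,0],[18,0,0],[23,0,0],[28,0,0],[33,0,0],[38,0,0],[40,0,0],[40,0,0]], "rotation": [[0,0,0],[0,0,0],[0,0,0],[0,0,0],[0,0,0],[0,0,0],[0,0,0],[0,0,0],[0,0,0],[0,0,0]], "hand": [0.4,0.4,0.4,0.4,0.4,0.4,0.4,0.4,0.4,0.4]}}

```text
t: 4.9
position: [0.5183, 0.1529, 0.0274]
orientation: [0.739, 0.674, 0.002, 0.001]
ft_force: [-0.6, 1.4, 9.6]
finger_gap: 0.51
grasp_force: 24.3
```

Run:
```python
from h import *
s=telemetry.observe();i=get_image("wrist")
print(s["position"],s["ft_force"],s["finger_gap"])
cv2.imwrite("pics/w3.png",i["pixels"][...,::-1])
```

```text
[0.51830144 0.15289536 0.02735049] [-0.63661642  1.39169193  9.55670154] 0.5095498813307163
```

View pics/w3.png

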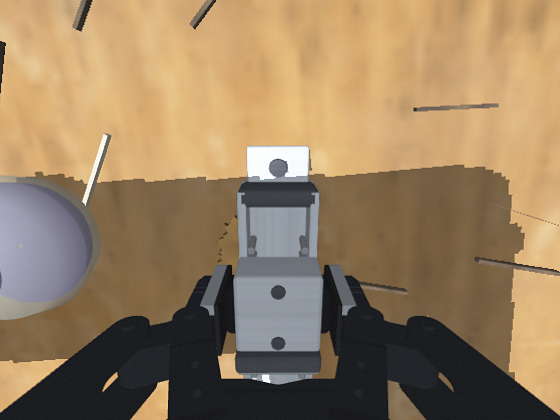

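The carriage was carried back: the gap to the end stop has shrunk (carriage rows 258–350, stop at row 190). I let go and rise.

Call:
{"method": "servo_tool", "body": {"dp": [[0,0,0],[0,0,0],[0,0,0],[0,0,0],[0,0,-25],[0,0,-60],[0,0,-100],[0,0,-140],[0,0,-173]], "rotation": [[0,0,0],[0,0,0],[0,0,0],[0,0,0],[0,0,0],[0,0,0],[0,0,0],[0,0,0],[0,0,0]], "hand": [0.6,0.8,0.9,0.9,0.9,0.9,0.9,0.9,0.9]}}

```text
t: 5.7
position: [0.5165, 0.1522, 0.2007]
orientation: [0.739, 0.673, 0.0, 0.0]
ft_force: [0.8, -0.6, -0.0]
finger_gap: 0.898
grasp_force: 0.0
```

Run:
```python
from h import *
print(rel(473,-147,200,64))
i=get_image("top");px=i["pixels"];g=px.astype(int)
c=cv2.resize(px[190:260,180:300],None,fx=3,fy=3,interpolation=cv2.INTER_CUBIC)
d=cv2.resize(px[140:310,330:430],None,fx=3,fy=3,interpolation=cv2.INTER_CUBIC)
o=np.zeros((510,360+300,3),np.uint8);o[:210,:360]=c;o[:,360:]=d
cv2.imwrite("pics/t2.png",o[...,::-1])
```

```text
([-301.9, -15.5, 0.7], [0.001, 0.0, -1.21], [516.5, 152.2, 200.7], 5.7)
```

View pics/t2.png

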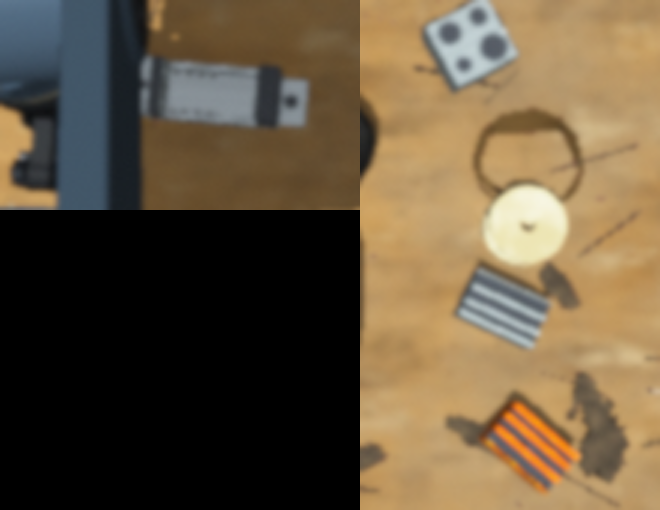

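The jaw is back, with a long stretch of open rail visible. The grooved block is at crop (503,305), its grooves at about 26° to the image horizontal, and the spool is above it at (525,224). I move over the block.

Call:
{"method": "servo_tool", "body": {"dp": [[-30,-2,0],[-60,-3,0],[-90,-5,0],[-120,-6,0],[-150,-8,0],[-180,-9,0],[-210,-11,0],[-240,-12,0],[-271,-14,0],[-302,-15,1]], "rotation": [[0,0,-0.12],[0,0,-0.24],[0,0,-0.36],[0,0,-0.48],[0,0,-0.6],[0,0,-0.72],[0,0,-0.84],[0,0,-0.96],[0,0,-1.08],[0,0,-1.2]], "hand": [0.9,0.9,0.9,0.9,0.9,0.9,0.9,0.9,0.9,0.9]}}

```text
t: 6.58
position: [0.4726, -0.1482, 0.1971]
orientation: [0.227, 0.974, 0.0, -0.001]
ft_force: [0.8, -0.3, 0.8]
finger_gap: 0.899
grasp_force: 0.0
```

Call:
{"method": "servo_tool", "body": {"dp": [[0,0,0],[0,0,0],[0,0,0],[0,0,0],[0,0,0],[0,0,0]], "rotation": [[0,0,0],[0,0,0],[0,0,0],[0,0,0],[0,0,0],[0,0,0]], "hand": [0.9,0.9,0.9,0.9,0.9,0.9]}}

```text
t: 7.08
position: [0.4737, -0.1458, 0.1973]
orientation: [0.229, 0.973, 0.0, -0.0]
ft_force: [-0.1, 0.2, 0.0]
finger_gap: 0.901
grasp_force: 0.0
```

Run:
```python
from h import *
s=telemetry.observe();i=get_image("wrist");T=wristT(s,i);px=i["pixels"];W=cloud(i,T);np.savez("w4.npz",W=W,px=px,T=T,K=i["K"],dist=i["dist"])
print(s["position"],s["qpos"])
cv2.imwrite("pics/w4.png",px[...,::-1])
```

```text
[ 0.47366643 -0.14583253  0.19730298] [-5.24585865e-01  4.16317342e-01  1.79664464e+00  6.64705343e-05
  9.28997064e-01 -1.63315141e+00]
```

View pics/w4.png

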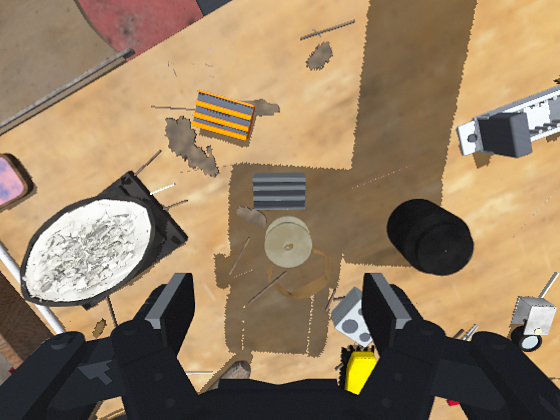

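The block is at (279,190), almost square to the tool, and the spool is just below it at (289,243).

Run:
```python
from h import *
d=np.load("w4.npz");W=d["W"];px=d["px"].astype(int);im=dict(K=d["K"],dist=d["dist"]);T=d["T"]
hsv=cv2.cvtColor(d["px"],cv2.COLOR_RGB2HSV)
m=np.zeros(W.shape[:2],bool);m[160:216,240:320]=1
m&=(W[...,2]>.02)&(W[...,2]<.036)
ma=m&(hsv[...,1]<60)
n,l,st,c=cv2.connectedComponentsWithStats(ma.astype(np.uint8));k=1+st[1:,4].argmax();print(st[k])
v,u=np.where(l==k)
P=ray(im,T,np.c_[u,v],.03)*1000
r=cv2.minAreaRect(P[:,:2].astype(np.float32));b=cv2.boxPoints(r);print(r,b.round(1).tolist())
for y in (175,190,205): print(y,px.sum(2)[y,246:312].tolist(),)
print(px.sum(2)[166:214,279].tolist());print((W[166:214,279,2]*1000).round().tolist())
```

```text
[ 252  176   54   34 1764]
((468.55743408203125, -141.45716857910156), (49.844112396240234, 32.002559661865234), 63.50811004638672) [[443.1000061035156, -156.60000610351562], [471.79998779296875, -170.89999389648438], [494.0, -126.30000305175781], [465.3999938964844, -112.0]]
175 [299, 295, 295, 296, 298, 301, 308, 292, 285, 277, 283, 281, 286, 289, 283, 282, 284, 286, 281, 286, 284, 286, 280, 283, 285, 275, 289, 279, 287, 287, 284, 283, 284, 282, 287, 283, 284, 286, 288, 287, 289, 281, 285, 284, 281, 284, 284, 288, 284, 287, 290, 288, 286, 288, 284, 283, 290, 284, 282, 293, 302, 298, 298, 301, 300, 296]
190 [298, 288, 294, 294, 289, 302, 256, 384, 387, 377, 381, 377, 373, 311, 294, 286, 289, 289, 288, 288, 290, 285, 286, 285, 282, 301, 299, 291, 289, 288, 286, 283, 280, 260, 235, 235, 236, 229, 230, 231, 233, 228, 227, 231, 226, 231, 228, 214, 208, 206, 199, 198, 202, 195, 202, 202, 201, 208, 201, 240, 275, 278, 284, 289, 290, 289]
205 [293, 303, 299, 305, 305, 304, 303, 262, 203, 195, 197, 197, 200, 199, 201, 199, 203, 196, 200, 194, 203, 200, 200, 195, 205, 198, 200, 199, 196, 205, 197, 197, 203, 197, 204, 201, 199, 203, 200, 202, 200, 196, 198, 198, 206, 201, 198, 197, 201, 197, 200, 194, 201, 199, 194, 196, 205, 199, 243, 293, 295, 289, 288, 291, 287, 283]
[308, 314, 318, 316, 319, 322, 315, 286, 286, 282, 285, 326, 399, 387, 391, 354, 201, 193, 212, 268, 345, 398, 388, 361, 260, 196, 197, 202, 208, 229, 330, 410, 382, 402, 401, 179, 195, 199, 199, 197, 219, 281, 357, 393, 281, 281, 291, 297]
[1.0, 2.0, 1.0, 2.0, 2.0, -0.0, 1.0, 4.0, 11.0, 17.0, 24.0, 27.0, 30.0, 31.0, 31.0, 31.0, 26.0, 26.0, 27.0, 26.0, 30.0, 30.0, 30.0, 30.0, 30.0, 25.0, 26.0, 27.0, 25.0, 27.0, 29.0, 31.0, 32.0, 30.0, 30.0, 25.0, 27.0, 26.0, 27.0, 26.0, 26.0, 27.0, 31.0, 31.0, 1.0, 0.0, 3.0, 2.0]
```

Run:
```python
from h import *
print(rel(468.6,-141.5,12,63.5))
```

```text
([6.6, 1.7, 185.3], [0.0, -0.0, 0.0], [473.7, -146.0, 197.3], 7.13)
```

Call:
{"method": "servo_tool", "body": {"dp": [[3,1,35],[6,2,75],[7,2,115],[7,2,145],[7,2,165],[7,2,178],[7,2,185],[7,2,185],[7,2,185]], "rotation": [[0,0,0],[0,0,0],[0,0,0],[0,0,0],[0,0,0],[0,0,0],[0,0,0],[0,0,0],[0,0,0]], "hand": [0.9,0.9,0.9,0.9,0.9,0.9,0.9,0.9,0.9]}}

```text
t: 7.88
position: [0.4686, -0.1419, 0.0125]
orientation: [0.23, 0.973, -0.0, 0.0]
ft_force: [-0.3, 0.7, -0.8]
finger_gap: 0.902
grasp_force: 0.0
```

Call:
{"method": "servo_tool", "body": {"dp": [[0,0,0],[0,0,0],[0,0,0],[0,0,0],[0,0,0],[0,0,0],[0,0,0],[0,0,0]], "rotation": [[0,0,0],[0,0,0],[0,0,0],[0,0,0],[0,0,0],[0,0,0],[0,0,0],[0,0,0]], "hand": [0.8,0.7,0.6,0.5,0.5,0.5,0.5,0.5], "force": 50}}

```text
t: 8.55
position: [0.4689, -0.1424, 0.0136]
orientation: [0.23, 0.973, -0.0, 0.001]
ft_force: [0.9, 1.3, 4.7]
finger_gap: 0.57
grasp_force: 52.1
```

Call:
{"method": "servo_tool", "body": {"dp": [[0,0,-10],[0,0,-30],[0,0,-60],[0,0,-95],[0,0,-125],[0,0,-140],[0,0,-140],[0,0,-140],[0,0,-140]], "rotation": [[0,0,0],[0,0,0],[0,0,0],[0,0,0],[0,0,0],[0,0,0],[0,0,0],[0,0,0],[0,0,0]], "hand": [0.45,0.45,0.45,0.45,0.45,0.45,0.45,0.45,0.45]}}

```text
t: 9.3
position: [0.4671, -0.1415, 0.1515]
orientation: [0.23, 0.973, 0.0, -0.001]
ft_force: [-0.3, -0.1, -3.8]
finger_gap: 0.574
grasp_force: 53.6
```

Run:
```python
from h import *
s=telemetry.observe();print(s["finger_gap"],s["grasp_force"],s["ft_force"])
i=get_image("wrist");px=i["pixels"];cv2.imwrite("pics/w5.png",px[...,::-1])
print(rel(513,80,155,-5.4))
```

```text
0.5736862436925596 53.620903976261616 [-0.28609139 -0.1347875  -3.80508683]
([57.9, 218.6, -3.7], [-0.002, -0.003, 1.201], [467.0, -141.4, 151.0], 9.35)
```

View pics/w5.png

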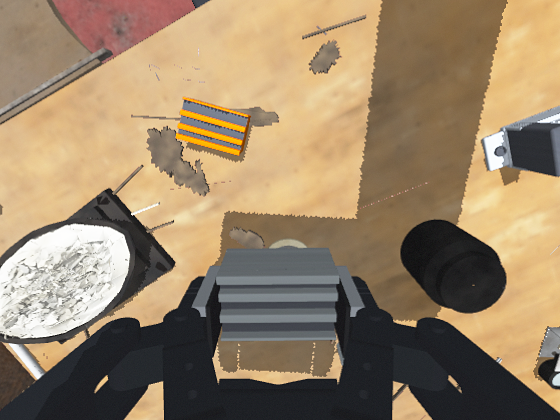

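The block is held square in the gripper and the spool is undisturbed. I go to a viewpoint just short of the clamp.

Run:
```python
from h import *
print(rel(511,50,155,-5.4))
```

```text
([46.3, 190.9, -3.8], [-0.002, -0.003, 1.201], [467.0, -141.4, 151.0], 9.35)
```

Call:
{"method": "servo_tool", "body": {"dp": [[4,19,0],[9,38,-1],[14,57,-1],[18,76,-2],[23,95,-2],[28,115,-3],[32,134,-3],[37,153,-4],[42,172,-4],[46,191,-4]], "rotation": [[0,0,0.12],[0,0,0.24],[0,0,0.36],[0,0,0.48],[0,0,0.6],[0,0,0.72],[0,0,0.84],[0,0,0.96],[0,0,1.08],[0,0,1.2]], "hand": [0.45,0.45,0.45,0.45,0.45,0.45,0.45,0.45,0.45,0.45]}}

```text
t: 10.18
position: [0.5112, 0.0505, 0.1543]
orientation: [0.741, 0.671, -0.002, -0.002]
ft_force: [0.1, -0.8, -3.8]
finger_gap: 0.576
grasp_force: 53.7
```

Call:
{"method": "servo_tool", "body": {"dp": [[0,0,0],[0,0,0],[0,0,0],[0,0,0],[0,0,0],[0,0,0],[0,0,0],[0,0,0]], "rotation": [[0,0,0],[0,0,0],[0,0,0],[0,0,0],[0,0,0],[0,0,0],[0,0,0],[0,0,0]], "hand": [0.45,0.45,0.45,0.45,0.45,0.45,0.45,0.45]}}

```text
t: 10.85
position: [0.5126, 0.0489, 0.1564]
orientation: [0.739, 0.673, 0.0, 0.0]
ft_force: [0.4, -0.0, -2.7]
finger_gap: 0.574
grasp_force: 53.6
```

Run:
```python
from h import *
s=telemetry.observe();i=get_image("wrist");T=wristT(s,i);px=i["pixels"];W=cloud(i,T);g=px.astype(int).sum(2)
print(s["position"],s["orientation"])
np.savez("w6.npz",W=W,px=px,T=T,K=i["K"],dist=i["dist"])
cv2.imwrite("pics/w6.png",px[...,::-1])
c=int(round(277))
for r in range(100,250,2): print(r,int(g[r,272:288].mean()),(np.nanmedian(W[r,272:288],0)*1000).round(1).tolist())
```

```text
[0.5126139  0.04887195 0.15637777] [7.39400581e-01 6.73265755e-01 1.14858871e-05 5.67370462e-05]
100 757 [521.7, 135.5, 47.7]
102 758 [521.6, 134.2, 47.7]
104 391 [521.4, 132.8, 51.4]
106 424 [521.3, 131.5, 51.8]
108 421 [521.2, 130.2, 51.5]
110 410 [521.0, 128.8, 51.9]
112 384 [520.9, 127.5, 51.3]
114 545 [520.8, 126.2, 51.8]
116 486 [520.7, 124.9, 50.9]
118 501 [520.8, 123.1, 6.7]
120 500 [520.6, 121.5, 6.9]
122 513 [520.5, 119.9, 6.9]
124 514 [520.3, 118.3, 6.8]
126 513 [520.2, 116.7, 6.9]
128 493 [520.0, 115.1, 6.9]
130 499 [519.9, 113.6, 7.0]
132 507 [519.7, 111.9, 7.0]
134 511 [519.6, 110.2, 6.7]
136 509 [519.4, 108.6, 6.3]
138 487 [519.3, 106.9, 6.7]
140 496 [519.1, 105.5, 6.9]
142 501 [519.0, 103.7, 7.1]
144 507 [518.8, 102.0, 6.7]
146 505 [518.7, 100.3, 6.8]
148 476 [518.5, 98.7, 6.9]
150 492 [518.4, 97.1, 7.1]
152 498 [518.2, 95.4, 7.1]
154 504 [518.1, 93.6, 6.9]
156 503 [517.9, 91.9, 7.0]
158 503 [517.7, 90.1, 6.7]
160 503 [517.6, 88.5, 6.6]
162 502 [517.4, 86.8, 6.8]
164 500 [517.3, 85.0, 6.7]
166 501 [517.1, 83.4, 7.3]
168 499 [516.9, 81.5, 7.1]
170 498 [516.8, 79.8, 6.5
[... 368 characters left out ...]
515.3, 66.7, 54.5]
200 219 [515.2, 65.2, 54.5]
202 219 [515.0, 63.6, 54.3]
204 217 [514.9, 62.2, 54.9]
206 216 [514.7, 60.5, 54.6]
208 214 [514.6, 59.0, 54.4]
210 214 [514.5, 57.6, 54.8]
212 190 [514.3, 55.9, 54.7]
214 498 [513.1, 39.4, 5.4]
216 324 [512.9, 37.6, 5.0]
218 293 [512.6, 34.1, 0.9]
220 296 [512.4, 32.4, 0.7]
222 298 [511.8, 30.0, 1.0]
224 299 [512.1, 28.5, 0.9]
226 301 [511.9, 26.3, 0.7]
228 302 [511.7, 24.5, 0.9]
230 305 [511.5, 22.4, 0.6]
232 306 [511.4, 20.4, 0.6]
234 305 [511.2, 18.3, 0.8]
236 305 [511.0, 16.3, 0.5]
238 301 [510.8, 14.4, 0.9]
240 301 [510.6, 12.3, 0.8]
242 300 [510.4, 10.2, 0.6]
244 301 [510.2, 8.2, 0.6]
246 300 [510.0, 6.1, 0.8]
248 297 [514.6, 64.4, 144.6]
```

View pics/w6.png

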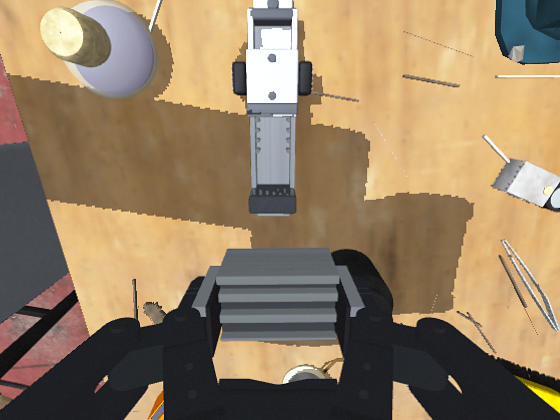

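The clamp is open: the fixed jaw is at rows 184–213, the carriage at rows 45–115, and the buttons at (239,78) and (305,78). The gap is about 57 mm, with the fixed face at y≈68 mm.

Run:
```python
from h import *
d=np.load("w6.npz");W=d["W"];T=d["T"]
C=[]
for n,r0,r1,z0,z1,c0,c1 in (("fix",198,212,.050,.060,235,312),("carr",55,112,.046,.056,247,301)):
    m=np.zeros(W.shape[:2],bool);m[r0:r1,c0:c1]=1;m&=(W[...,2]>z0)&(W[...,2]<z1)
    for r in range(r0,r1,5):
        q=np.where(m[r])[0]
        if len(q)<20: continue
        p=(W[r,q.min()]+W[r,q.max()])/2; C.append(p*1000);print(n,r,q.min(),q.max(),(p*1000).round(1))
C=np.array(C);f=np.polyfit(C[:,1],C[:,0],1);print(f,np.degrees(np.arctan(f[0])),"x@89.5",np.polyval(f,89.5),"x@83.9",np.polyval(f,84))
# held block height: lowest/ top
m=(W[...,2]>.10);m[:246]=0;m[262:]=0;m[:,:235]=0;m[:,325:]=0
print(np.nanmedian(W[m],0)*1000, W[m].min(0)*1000,W[m].max(0)*1000)
x=np.polyval(f,89.5)
print(rel(x,89.5,156,-np.degrees(np.arctan(f[0]))))
```

```text
fix 198 249 295 [509.7  67.2  54.3]
fix 203 249 295 [509.3  63.2  53.9]
fix 208 249 295 [509.   59.5  54.4]
carr 55 247 297 [519.2 164.5  47.7]
carr 60 247 297 [519.  161.4  48.1]
carr 65 247 297 [518.7 158.4  47.4]
carr 70 247 297 [518.4 155.3  47.4]
carr 75 247 297 [518.1 152.   48.2]
carr 80 247 297 [517.8 149.   47.2]
carr 85 247 297 [517.4 145.8  46.8]
carr 90 247 297 [517.1 142.6  46.3]
carr 95 247 297 [516.8 139.3  46.8]
carr 100 247 296 [516.1 136.1  47.7]
carr 105 247 297 [516.1 132.6  51.8]
carr 110 247 297 [515.8 129.3  51.3]
[9.81604104e-02 5.03095569e+02] 5.606217091759658 x@89.5 511.8809260181646 x@83.9 511.3410437611342
[515.17792534  64.306454   152.54649646] [493.07821054  62.21893395 143.5461032 ] [536.00679675  66.72630295 160.63825596]
([40.3, -4.5, 0.4], [0.0, 0.0, 0.004], [512.6, 49.0, 156.4], 10.9)
```

Call:
{"method": "servo_tool", "body": {"dp": [[20,-2,0],[38,-4,0],[40,-4,0],[40,-4,0],[40,-4,30],[40,-4,60],[40,-4,85],[40,-4,98],[40,-4,98],[40,-4,98]], "rotation": [[0,0,0],[0,0,0],[0,0,0],[0,0,0],[0,0,0],[0,0,0],[0,0,0],[0,0,0],[0,0,0],[0,0,0]], "hand": [0.45,0.45,0.45,0.45,0.45,0.45,0.45,0.45,0.45,0.45]}}

```text
t: 11.73
position: [0.5123, 0.0889, 0.0578]
orientation: [0.739, 0.673, -0.001, -0.0]
ft_force: [0.3, -0.2, -3.6]
finger_gap: 0.574
grasp_force: 53.5
```

Call:
{"method": "servo_tool", "body": {"dp": [[0,0,5],[0,0,10],[0,0,14],[0,0,17],[0,0,19],[0,0,20],[0,0,20],[0,0,20]], "rotation": [[0,0,0],[0,0,0],[0,0,0],[0,0,0],[0,0,0],[0,0,0],[0,0,0],[0,0,0]], "hand": [0.45,0.45,0.45,0.45,0.45,0.45,0.45,0.45]}}

```text
t: 12.4
position: [0.5124, 0.0895, 0.0383]
orientation: [0.739, 0.673, 0.0, 0.0]
ft_force: [-0.7, -0.6, -3.6]
finger_gap: 0.571
grasp_force: 53.7
```

Call:
{"method": "servo_tool", "body": {"dp": [[0,0,0.5],[0,0,1],[0,0,1],[0,0,1]], "rotation": [[0,0,0],[0,0,0],[0,0,0],[0,0,0]], "hand": [0.45,0.45,0.45,0.45]}}

```text
t: 12.73
position: [0.5125, 0.0895, 0.0376]
orientation: [0.739, 0.673, 0.0, 0.0]
ft_force: [-0.5, 0.4, -0.2]
finger_gap: 0.573
grasp_force: 53.9
```

Call:
{"method": "servo_tool", "body": {"dp": [[0,0,0.5],[0,0,1],[0,0,1],[0,0,1]], "rotation": [[0,0,0],[0,0,0],[0,0,0],[0,0,0]], "hand": [0.45,0.45,0.45,0.45]}}

```text
t: 13.07
position: [0.5125, 0.0895, 0.0376]
orientation: [0.739, 0.674, 0.0, 0.0]
ft_force: [-1.6, 0.5, 7.8]
finger_gap: 0.575
grasp_force: 55.1
```

Contact with the rail. I release and rise.

Call:
{"method": "servo_tool", "body": {"dp": [[0,0,-1],[0,0,-1],[0,0,-1],[0,0,-1],[0,0,-1],[0,0,-20],[0,0,-55],[0,0,-90],[0,0,-115],[0,0,-115]], "rotation": [[0,0,0],[0,0,0],[0,0,0],[0,0,0],[0,0,0],[0,0,0],[0,0,0],[0,0,0],[0,0,0],[0,0,0]], "hand": [0.65,0.75,0.9,0.9,0.9,0.9,0.9,0.9,0.9,0.9]}}

```text
t: 13.9
position: [0.5157, 0.0895, 0.156]
orientation: [0.739, 0.674, 0.004, 0.004]
ft_force: [1.3, -0.4, 0.0]
finger_gap: 0.901
grasp_force: 0.0
```

Call:
{"method": "servo_tool", "body": {"dp": [[0,0,0],[0,0,0],[0,0,0],[0,0,0]], "rotation": [[0,0,0],[0,0,0],[0,0,0],[0,0,0]], "hand": [0.9,0.9,0.9,0.9]}}

```text
t: 14.23
position: [0.5113, 0.0895, 0.1498]
orientation: [0.739, 0.673, -0.001, -0.001]
ft_force: [-0.5, -0.3, -1.1]
finger_gap: 0.901
grasp_force: 0.0
```

Run:
```python
from h import *
s=telemetry.observe();i=get_image("wrist");T=wristT(s,i);px=i["pixels"];W=cloud(i,T)
print(s["position"])
cv2.imwrite("pics/w7.png",px[...,::-1])
a=np.radians(84.4);u=np.array([np.cos(a),np.sin(a)]);v=np.array([-u[1],u[0]])
P=W[(W[...,2]>.02)&(W[...,2]<.065)]*1000
al=(P[:,:2]-[509.8,68])@u;ac=(P[:,:2]-[509.8,68])@v   # from fixed face
k=(al>3)&(al<45)&(abs(ac)<40)&(P[:,2]>47)
print("n",k.sum(),"along",np.percentile(al[k],[1,99]),"across",np.percentile(ac[k],[1,99]),"z",np.percentile(P[k,2],[10,50,90]))
r=cv2.minAreaRect(P[k,:2].astype(np.float32));print(r)
k=(al>45)&(al<140)&(abs(ac)<19)&(P[:,2]>40);print("carriage along",np.percentile(al[k],[1,99]),"across",np.percentile(ac[k],[1,99]))
k=(al>45)&(al<140)&(abs(ac)>20)&(abs(ac)<32)&(P[:,2]>38);print("buttons along",np.percentile(al[k],[2,98]),"across",np.percentile(ac[k],[1,99]))
```

```text
[0.51126398 0.08951094 0.1497961 ]
n 2773 along [ 6.95012893 37.58778351] across [-24.53861724  24.24661846] z [49.46730124 52.19284586 55.0562589 ]
((512.163818359375, 90.15132141113281), (31.243873596191406, 49.881858825683594), 84.77178955078125)
carriage along [ 57.32844967 100.57710768] across [-18.1767465   18.28042186]
buttons along [73.07495315 93.751378  ] across [-27.65879664  28.49088553]
```

View pics/w7.png

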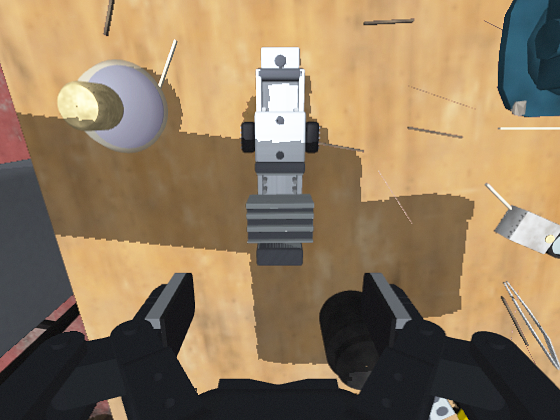

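The block lies square on the rail, its top at z≈52 mm, 7–37.6 mm from the fixed face and centred across. The jaw_grip point is 83.4 mm from that face. I view no more pictures; from here I use numbers only.

Run:
```python
from h import *
get_image("wrist");get_image("wrist");print(rel(517.9,151,27,-5.6))
```

```text
([61.8, 0.6, 123.3], [-0.002, 0.0, 0.005], [511.8, 89.5, 150.3], 14.38)
```

Call:
{"method": "servo_tool", "body": {"dp": [[25,0,0],[50,0,0],[62,0,20],[62,0,50],[62,0,80],[62,0,80],[62,0,80],[62,0,80],[62,0,80],[62,0,80]], "rotation": [[0,0,0],[0,0,0],[0,0,0.004],[0,0,0.004],[0,0,0.004],[0,0,0.004],[0,0,0.004],[0,0,0.004],[0,0,0.004],[0,0,0.004]], "hand": [0.95,0.95,0.95,0.95,0.95,0.95,0.95,0.95,0.95,0.95]}}

```text
t: 15.22
position: [0.5194, 0.1512, 0.0731]
orientation: [0.741, 0.672, 0.001, 0.001]
ft_force: [0.1, 0.4, 1.0]
finger_gap: 0.952
grasp_force: 0.0
```

Run:
```python
from h import *
print(rel(517.9,151,27,-5.6))
```

```text
([-0.3, -1.6, 46.0], [0.003, -0.001, 0.0], [519.4, 151.2, 73.1], 15.22)
```

Call:
{"method": "servo_tool", "body": {"dp": [[0,-1,20],[0,-1,38],[0,-1,45],[0,-1,45],[0,-1,45],[0,-1,45]], "rotation": [[0,0,0],[0,0,0],[0,0,0],[0,0,0],[0,0,0],[0,0,0]], "hand": [0.95,0.95,0.95,0.95,0.95,0.95]}}

```text
t: 15.72
position: [0.5179, 0.1514, 0.0273]
orientation: [0.741, 0.672, 0.001, 0.001]
ft_force: [-0.3, 0.3, -0.3]
finger_gap: 0.953
grasp_force: 0.0
```

Call:
{"method": "servo_tool", "body": {"dp": [[0,0,0],[0,0,0],[0,0,0],[0,0,0],[0,0,0],[0,0,0],[0,0,0],[0,0,0]], "rotation": [[0,0,0],[0,0,0],[0,0,0],[0,0,0],[0,0,0],[0,0,0],[0,0,0],[0,0,0]], "hand": [0.8,0.7,0.6,0.5,0.4,0.4,0.4,0.4], "force": 25}}

```text
t: 16.38
position: [0.5181, 0.1514, 0.0279]
orientation: [0.74, 0.672, 0.001, 0.001]
ft_force: [-0.5, -0.5, 10.1]
finger_gap: 0.507
grasp_force: 24.4
```

Pinched. Now I slide the jaw 24 mm towards the fixed jaw.

Call:
{"method": "servo_tool", "body": {"dp": [[-3,0,0],[-6,0,0],[-9,0,0],[-12,0,0],[-15,0,0],[-18,0,0],[-21,0,0],[-23,0,0],[-24,0,0],[-24,0,0]], "rotation": [[0,0,0],[0,0,0],[0,0,0],[0,0,0],[0,0,0],[0,0,0],[0,0,0],[0,0,0],[0,0,0],[0,0,0]], "hand": [0.4,0.4,0.4,0.4,0.4,0.4,0.4,0.4,0.4,0.4]}}

```text
t: 17.22
position: [0.5159, 0.1278, 0.0279]
orientation: [0.741, 0.672, 0.001, 0.001]
ft_force: [-0.7, 1.9, 9.4]
finger_gap: 0.509
grasp_force: 24.4
```

Call:
{"method": "servo_tool", "body": {"dp": [[0,0,0],[0,0,0],[0,0,0]], "rotation": [[0,0,0],[0,0,0],[0,0,0]], "hand": [0.4,0.4,0.4]}}

```text
t: 17.47
position: [0.5159, 0.1278, 0.0279]
orientation: [0.741, 0.672, 0.001, 0.001]
ft_force: [-1.1, 1.1, 9.5]
finger_gap: 0.503
grasp_force: 24.4
```

Call:
{"method": "servo_tool", "body": {"dp": [[0,0,0],[0,0,0],[0,0,0],[0,0,0],[0,0,-25],[0,0,-60],[0,0,-95],[-20,0,-125],[-38,0,-125],[-38,0,-125]], "rotation": [[0,0,0],[0,0,0],[0,0,0],[0,0,0],[0,0,0],[0,0,0],[0,0,0],[0,0,0],[0,0,0],[0,0,0]], "hand": [0.6,0.8,0.95,0.95,0.95,0.95,0.95,0.95,0.95,0.95]}}

```text
t: 18.3
position: [0.512, 0.0875, 0.1533]
orientation: [0.741, 0.671, 0.001, 0.002]
ft_force: [-0.5, 0.6, -1.4]
finger_gap: 0.95
grasp_force: 0.0
```

Call:
{"method": "servo_tool", "body": {"dp": [[0,0,0],[0,0,0],[0,0,0],[0,0,0],[0,0,0],[0,0,0],[0,0,0],[0,0,0]], "rotation": [[0,0,0],[0,0,0],[0,0,0],[0,0,0],[0,0,0],[0,0,0],[0,0,0],[0,0,0]], "hand": [0.95,0.95,0.95,0.95,0.95,0.95,0.95,0.95]}}

```text
t: 18.97
position: [0.511, 0.0898, 0.1511]
orientation: [0.74, 0.672, -0.0, -0.0]
ft_force: [-0.6, -0.2, 0.6]
finger_gap: 0.95
grasp_force: 0.0
```

Run:
```python
from h import *
s=telemetry.observe();i=get_image("wrist");T=wristT(s,i);W=cloud(i,T)
print(s["position"])
a=np.radians(84.4);u=np.array([np.cos(a),np.sin(a)]);v=np.array([-u[1],u[0]])
P=W[(W[...,2]>.02)&(W[...,2]<.065)]*1000
al=(P[:,:2]-[509.8,68])@u;ac=(P[:,:2]-[509.8,68])@v
k=(abs(ac)>19.5)&(abs(ac)<30)&(al>-5)&(al<45)&(P[:,2]>47);print("block flank along",np.percentile(al[k],[2,98]),"z",np.median(P[k,2]))
k=(al>-3)&(al<33)&(abs(ac)<40)&(P[:,2]>47);print("across",np.percentile(ac[k],[1,99]))
k=(al>42)&(al<140)&(abs(ac)>20)&(abs(ac)<32)&(P[:,2]>38);print("buttons along",np.percentile(al[k],[2,98]),"across",np.percentile(ac[k],[1,99]))
k=(al>20)&(al<140)&(abs(ac)<17)&(P[:,2]>40);print("carr end",np.percentile(al[k],[99]))
```

```text
[0.51102912 0.08981543 0.15109519]
block flank along [ 2.98201467 33.27603441] z 52.395541628151065
across [-24.18633574  24.41962849]
buttons along [49.29375756 70.04381452] across [-27.95720139  28.62086112]
carr end [77.18075156]
```

```bash
python3 -c "
from rig import order
print(order.finish_job())"
```

```text
the job is handed in; nothing more can be done
None
```

The grooved block is clamped and the job is handed in at about 19 s: the jaw measured about 24 mm back from closed, both buttons out, and the block square within about 1 mm of the bed point. I touched no bystander, but I viewed 11 pictures, one over the limit of 10, and the hand-in returned no verdict.

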